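# Release the latched mode key of the label dispenser

### The arm

A 6-joint arm with a two-finger parallel gripper is mounted at the origin on the work surface. World frame = base frame: x ahead of the robot, y to its left, z up, the work surface at z = 0. Lengths are in m, angles in rad, forces in N, time in s.
With the tool pointing down it reaches from about 0.275 to 0.85 m from the base axis. Payload 19 kg.
Tool frame: the origin (TCP) lies on the centre line of the jaws, within the pads' length; the fingertips stand 17 mm ahead of it and the grasp point (between the pads) lies 2 mm behind it; z points along the fingers, y is the line along which they close (so a half turn about z gives the same grasp; the last joint's range is limited). The gripper opens to 85 mm and grips with 20 to 120 N. Pads are 22 mm wide; open, the fingers measure 114 mm over their backs; the gripper's body (76 mm by 85 mm) begins 54 mm behind the grasp point. The pads swing forward as they close: fully open they stand 13 mm farther back than shut.
Start: joints at [-1.407, 0.15, 1.437, -0, 1.554, -0.134], TCP at [0.169, -0.55, 0.248] pointing down, gripper open.
Joint ranges: [-2.8, 2.8], [-0.68, 2.1], [0.12, 2.68], [-1.39, 4.53], [0.16, 2.79], [-2.81, 2.81]. Speed limits (rad/s): [1.89, 1.89, 2.22, 3.01, 3.01, 3.01].

### API

Orientations are given as a rotation vector (axis times angle).
In Python, from bench import r gives the robot as it stands. The module is installed in compiled form; this text tells all that it offers. Calls block until the motion is done:
- r.goto(position, orientation): joint-space move of the TCP to a pose.
- r.movel(position, frame=None, max_speed=0.15): straight line of the TCP; frame=None keeps the orientation; max_speed is the mean speed in m/s.
- r.goto_joints(angles): joint-space move.
- r.grip(opening, f_grip=None): finger opening in m; f_grip is the grip in N (None keeps the last); returns when the fingers have stopped.
- r.sleep(seconds).
- r.solve_ik(position, orientation): joint angles nearest the present ones, or None.
- r.observe(): the state.
- r.grab_frame(name): name is "side" or "top" or "wrist"; returns (picture, depth): 480x640x3 uint8, blue, green, red; 480x640 float32, m along the optical axis (not along the pixel's ray), 0 where there is no reading.
- r.get_calibration(name): a dict with "fx", "fy", "cx", "cy" (pixels), "distortion" ([k1, k2, p1, p2, k3] as OpenCV has them; the pictures are not rectified), "xyz" and "rotation" of the camera in the world. Camera axes: x right, y down, z forward; pixel columns grow to the right and rows downward; lengths in m; the calibration is good to about 2 mm. A picture is of the moment at which its call begins: read the wrist's pose just before it. get_calibration takes no time and is no camera call; for the wrist camera it gives the pose at the moment of the call.
A pose or a line that the arm cannot do raises r.Unreachable and nothing moves.
- r.hand_in(): hands the job in; it is judged then, once.
The state is a dict: "clock": time; "q": joint angles; "qd": joint speeds; "joint_efforts": joint torques, N m; "position": TCP position; "orientation": TCP orientation; "force": force on the tool from outside, world axes, zero at the start; "ft_torque": the same for the moment, N m; "finger_gap": finger opening in m; "grasp_force": force on a finger pad.
Only numpy, scipy, OpenCV 4.12 (cv2) and the standard library are available. Lean on these libraries where they do the work, as an engineer would, in place of code of your own. Each camera call takes 0.05 s, during which the arm holds its last target. There are 200 camera calls.

### The job

The label roll is about to be changed, so all four mode keys of the label dispenser must stand up, but one of them is still latched down, a few millimetres lower than the others. Feel for it with light fingertip taps on the keys, without pushing in any key that is up, then press the latched one gently, all the way in, and let go so that it springs up. Pick up nothing and leave the things around the dispenser where they are.

Things in the scene. Friction and masses are not known exactly. Their poses are not given: they have to be found in the camera images.
- dispenser: bench label dispenser, fixed: red housing x -80..90, y -100..115 mm about the origin, 62 mm high, keys in an aluminium panel (63.5 mm) on its level top; at y 117..246 mm the roll bay with a yellow label roll between cheeks, 124 mm high. Origin: on the table under the middle of the key row; x away from the robot, which stands on the operator's side, y along the key row to the left, z up
- key_a: one of four identical white push-push keys in a row; which letter stands where differs every time. Origin: centre of the cap's flat top. Cap 34 mm (dispenser x) by 26 mm (y). Origin height above the table: 80 mm when up, 75.6 mm latched down, 71 mm fully in (9 mm straight travel). Black frame around it: 66.5 mm high. All keys at x = 0 of the dispenser, at y = -60, -20, 20 and 60 mm.
- key_b: one of four identical white push-push keys in a row; which letter stands where differs every time. Origin: centre of the cap's flat top. Spring: 1.3 N starts an up key moving, 2.5 N a latched one, 4 N holds it fully in (to 6 N if pushed quickly). Pushed 7.5 mm or more below its up height (best fully in) and let go, an up key stays latched, a latched key springs up. Pushed less than 6 mm, it goes back to where it was.
- key_c: one of four identical white push-push keys in a row; which letter stands where differs every time. Origin: centre of the cap's flat top. Cap 34 mm (dispenser x) by 26 mm (y). Origin height above the table: 80 mm when up, 75.6 mm latched down, 71 mm fully in (9 mm straight travel). Black frame around it: 66.5 mm high. All keys at x = 0 of the dispenser, at y = -60, -20, 20 and 60 mm.
- key_d: one of four identical white push-push keys in a row; which letter stands where differs every time. Origin: centre of the cap's flat top. Spring: 1.3 N starts an up key moving, 2.5 N a latched one, 4 N holds it fully in (to 6 N if pushed quickly). Pushed 7.5 mm or more below its up height (best fully in) and let go, an up key stays latched, a latched key springs up. Pushed less than 6 mm, it goes back to where it was.
- tape: bystander: loose roll of green packing tape lying flat, 96 mm across, 48 mm high, origin under its centre
- spare_roll: bystander: loose spare label roll standing on end, 90 mm across, 88 mm high, origin under its centre
- carton: bystander: loose small closed carton 77 x 117 x 29 mm, origin under its centre
- tray: bystander: loose white tray with chocolates, 115 x 150 mm, 24 mm high, origin under its centre

How it is judged:
By the outcome, as a careful person would: the job done as asked, in the order asked, and still so for the second after the job is handed in, with the robot touching nothing.
It also fails if it takes over 42 s, if anything falls off the work surface, if the arm or the gripper's body presses on something with over 40 N, if the wrist force passes 120 N, or if a joint passes its speed limit or range.

## Working session

There is one attempt and no reset: what is moved stays moved. The work goes in short steps, each a Python script; the robot and the scene stay as the last script left them, time stands still between calls to the robot, and variables do not carry over. Pictures are saved under pics/ and viewed, at most 10 in all, crops included, and the job is handed in when it is done.

```bash
mkdir -p pics; python3 - <<'E'
from bench import r
import cv2,numpy as np
for n in("top","side"):
    p,d=r.grab_frame(n);cv2.imwrite(f"pics/{n}0.png",p);np.savez(f"{n}0.npz",p=p,d=d)
    c=r.get_calibration(n);print(n,{k:np.round(v,4).tolist() for k,v in c.items()})
s=r.observe();print(s["clock"],s["orientation"],s["force"],s["finger_gap"])
E
```

```text
top {'fx': 501.5113, 'fy': 501.5113, 'cx': 322.4116, 'cy': 234.1783, 'distortion': [-0.0194, 0.0, 0.0, 0.0, 0.0], 'xyz': [0.4771, 0.0689, 1.105], 'rotation': [-2.1854, 2.1225, -0.1365]}
side {'fx': 476.9191, 'fy': 476.9191, 'cx': 317.8778, 'cy': 244.7269, 'distortion': [-0.0058, 0.0, 0.0, 0.0, 0.0], 'xyz': [0.2831, -0.4957, 0.6357], 'rotation': [-2.2334, 0.6275, -0.2757]}
0.1 [-3.10580657e+00 -4.65864727e-01  3.64699458e-05] [0.14451361 0.11458287 0.75391267] 0.0853221459799163
```

View pics/top0.png

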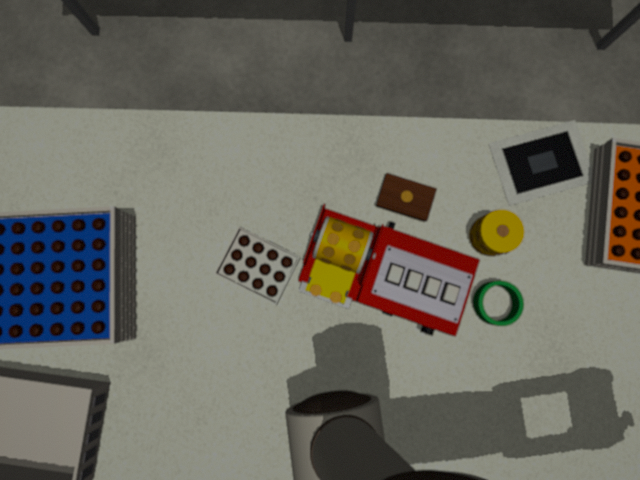

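View pics/side0.png

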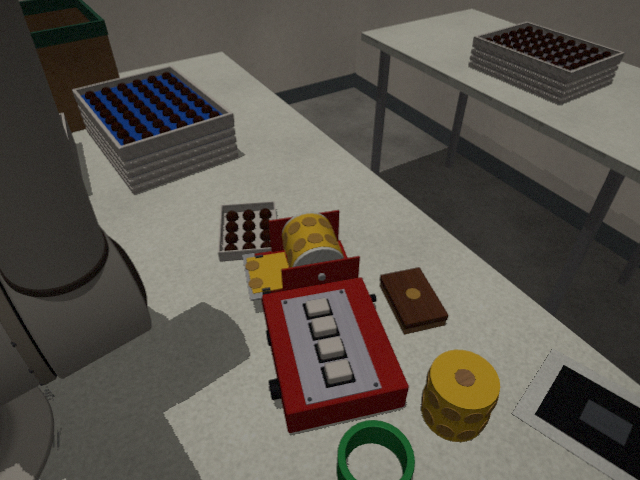

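The top view shows the dispenser with its key row at about (396,274), (413,281), (431,288) and (451,294) px. The roll bay is up-left of the row at (340,250). The tape at (499,302), spare roll (497,232), carton (406,197) and tray (258,265) all stand clear. The side view shows the keys at about (317,307), (323,326), (330,348) and (339,372).

```bash
cat > h.py <<'E'
import cv2,numpy as np
from scipy.spatial.transform import Rotation as R
def cast(c,px,z):
    K=np.array([[c["fx"],0,c["cx"]],[0,c["fy"],c["cy"]],[0,0,1]])
    u=cv2.undistortPoints(np.array(px,float).reshape(-1,1,2),K,np.array(c["distortion"]))[:,0]
    d=np.c_[u,np.ones(len(u))]@R.from_rotvec(c["rotation"]).as_matrix().T
    o=np.array(c["xyz"]);return o+d*((z-o[2])/d[:,2])[:,None]
def keys(p,lo,hi,box,thr):
    """centres of the dark frame blobs (filled) within box"""
    x0,y0,x1,y1=box;g=cv2.cvtColor(p[y0:y1,x0:x1],6)
    g4=cv2.resize(g,None,fx=4,fy=4,interpolation=cv2.INTER_CUBIC)
    cs,_=cv2.findContours((g4<thr).astype(np.uint8),cv2.RETR_EXTERNAL,cv2.CHAIN_APPROX_NONE)
    out=[]
    for k in cs:
        (cx,cy),wh,a=cv2.minAreaRect(k)
        if lo<min(wh)/4 and max(wh)/4<hi: out.append((cx/4+x0,cy/4+y0,*np.array(wh)/4))
    return np.array(out)
def fit(P):
    """row points (4x3) sorted along row -> origin, unit y axis (row direction), residuals"""
    P=P[:,:2];s=np.array([-.06,-.02,.02,.06]);m=P.mean(0);v=s@(P-m);e=v/np.linalg.norm(v)
    return m,e,P-m-np.outer(s,e)
E
python3 - <<'E'
from bench import r
from h import *
for n,box in(("top",(376,254,468,312)),("side",(295,290,365,390))):
    p=np.load(n+"0.npz")["p"];c=r.get_calibration(n)
    for t in(70,90,110):
        k=keys(p,10,45,box,t)
        print(n,t,k.round(1).tolist())
        if len(k)==4:
            P=cast(c,k[:,:2],.0665);P=P[np.argsort(P[:,1])]
            m,e,res=fit(P);print(P.round(4).tolist(),m,np.degrees(np.arctan2(e[1],e[0])),(res*1e3).round(1).tolist())
E
```

```text
top 70 [[445.4, 294.7, 23.4, 12.3], [426.8, 288.3, 23.3, 12.4], [408.4, 281.8, 23.5, 12.2], [394.7, 274.2, 14.9, 19.2]]
[[0.4928, -0.1841, 0.0665], [0.505, -0.1456, 0.0665], [0.5173, -0.1076, 0.0665], [0.5321, -0.0791, 0.0665]] [ 0.51180473 -0.129105  ] 69.78936574834324 [[1.8, 1.3], [0.2, 2.3], [-1.5, 2.7], [-0.5, -6.3]]
top 90 [[449.8, 293.6, 16.3, 20.3], [431.3, 287.0, 16.1, 20.3], [412.8, 280.5, 16.1, 20.2], [394.8, 274.2, 16.0, 20.3]]
[[0.4955, -0.1931, 0.0665], [0.5079, -0.1549, 0.0665], [0.5201, -0.1167, 0.0665], [0.5322, -0.0793, 0.0665]] [ 0.51391288 -0.13598827] 72.14136382763164 [[-0.0, 0.0], [0.1, 0.2], [0.1, 0.3], [-0.1, -0.5]]
top 110 [[449.8, 293.5, 17.3, 21.3], [431.3, 286.9, 17.2, 21.2], [413.0, 280.5, 17.2, 21.3], [394.8, 274.1, 17.0, 21.3]]
[[0.4956, -0.1931, 0.0665], [0.508, -0.1549, 0.0665], [0.5202, -0.1169, 0.0665], [0.5322, -0.0793, 0.0665]] [ 0.51399464 -0.13607688] 72.17885999976401 [[-0.0, 0.1], [0.1, 0.2], [0.1, 0.1], [-0.2, -0.4]]
side 70 [[338.1, 374.6, 21.7, 32.0], [330.7, 351.2, 20.1, 30.9], [324.0, 329.3, 18.6, 29.2], [317.7, 309.3, 17.1, 28.2]]
[[0.4
[... 158 characters left out ...]
], [-0.1, -0.1], [0.0, -0.0], [-0.0, -0.1]]
side 90 [[338.2, 374.6, 22.3, 32.8], [330.7, 351.0, 21.0, 31.6], [324.0, 329.3, 19.2, 29.9], [317.7, 309.2, 17.7, 28.7]]
[[0.4958, -0.1966, 0.0665], [0.5078, -0.1586, 0.0665], [0.5201, -0.1206, 0.0665], [0.5323, -0.0826, 0.0665]] [ 0.51403408 -0.13960986] 72.24608238910251 [[0.1, 0.1], [-0.1, 0.0], [-0.0, -0.0], [-0.0, -0.1]]
side 110 [[338.2, 374.5, 23.4, 33.5], [330.7, 351.0, 21.9, 32.2], [323.9, 329.3, 20.0, 30.9], [317.7, 309.2, 18.5, 29.6]]
[[0.4958, -0.1965, 0.0665], [0.5079, -0.1586, 0.0665], [0.5201, -0.1206, 0.0665], [0.5324, -0.0826, 0.0665]] [ 0.51406583 -0.1395593 ] 72.22271325540218 [[0.1, 0.2], [-0.0, 0.0], [-0.0, -0.0], [-0.0, -0.1]]
```

```bash
cat >> h.py <<'E'
M=np.array([.514,-.1375]);A=np.radians(72.2)
def ori(flip):
    x=np.array([np.sin(A),-np.cos(A),0])*flip; z=np.array([0,0,-1.]) # tool y = dispenser +-x
    return R.from_matrix(np.c_[np.cross(x,z),x,z]).as_rotvec()
E
python3 - <<'E'
from bench import r
from h import *
q0=r.observe()["q"]; best=None
for f in(1,-1):
    q=r.solve_ik([*M,.25],ori(f)); print(f,q if q is None else np.round(q,2))
    if q is not None and (best is None or abs(q[5])<abs(best[1][5])): best=(f,q)
print(best[0])
r.grip(0.0,20); r.goto([*M,.25],ori(best[0]))
c=r.get_calibration("wrist");p,d=r.grab_frame("wrist");cv2.imwrite("pics/w1.png",p)
s=r.observe();print(s["clock"],s["position"],s["force"],s["finger_gap"])
print({k:np.round(v,4).tolist() for k,v in c.items()}); print(R.from_rotvec(c["rotation"]).as_matrix().round(2))
E
```

```text
1 [-0.41  0.06  1.53 -0.    1.55 -0.1 ]
-1 None
1
2.8583 [ 0.51382766 -0.13829966  0.24994077] [-0.30243974  0.47655225 -0.6918837 ] -0.0002221250280499755
{'fx': 429.2506, 'fy': 429.2506, 'cx': 310.2533, 'cy': 239.4436, 'distortion': [0.0023, 0.0, 0.0, 0.0, 0.0], 'xyz': [0.5368, -0.0665, 0.3758], 'rotation': [2.8083, -0.4431, -0.0672]}
[[ 0.95 -0.29 -0.09]
 [-0.31 -0.91 -0.28]
 [ 0.    0.3  -0.95]]
```

View pics/w1.png

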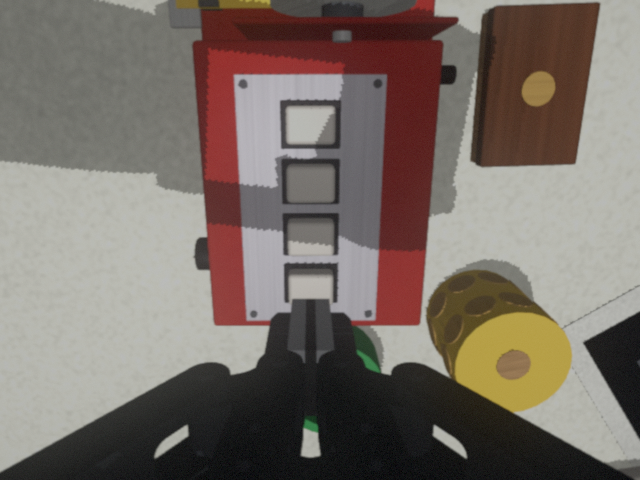

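The wrist view shows the row: key frames centred at about (310,124), (309,182), (310,236) and (311,283) px, with the closed fingertip at (310,310) below the row and nothing in its way.

```bash
python3 - <<'E'
from bench import r
from h import *
c=r.get_calibration("wrist")
P=cast(c,[(310.5,124),(309.5,182),(310,236)],.0665);print(P.round(4).tolist())
e=np.array([np.cos(A),np.sin(A)]);print((M+np.outer([.06,.02,-.02],e)).round(4).tolist())
p=M-.06*e
r.movel([*p,.115],max_speed=.2);r.movel([*p,.104],max_speed=.05)
t=r.observe()["clock"];F=[];Z=[]
for i in range(20): 
    s=r.observe();F.append(s["force"][2]);Z.append(s["position"])
print("dt obs",r.observe()["clock"]-t,np.mean(F),np.std(F),np.mean(Z,0),np.std(Z,0),p)
F=[];t=r.observe()["clock"]
for i in range(10): r.sleep(.02);F.append(r.observe()["force"][2])
print(np.round(F,2),r.observe()["clock"]-t)
t=r.observe()["clock"];r.movel([*p,.1035],max_speed=.02);print("step",r.observe()["clock"]-t,r.observe()["clock"])
E
```

```text
[[0.5333, -0.0781, 0.0665], [0.5201, -0.1165, 0.0665], [0.5078, -0.1554, 0.0665]]
[[0.5323, -0.0804], [0.5201, -0.1185], [0.5079, -0.1565]]
dt obs 0.0 -1.1289403616183906 0.0 [ 0.49561582 -0.19438334  0.10386803] [1.11022302e-16 5.55111512e-17 1.38777878e-17] [ 0.49565828 -0.19462776]
[-0.65 -0.29 -0.02 -0.94 -0.29 -0.37 -0.28 -0.38 -0.04 -0.18] 0.16659999999999986
step 0.25 4.5333
```

```bash
sed -i 's/-.1375\]/-.1362]/' h.py; python3 - <<'E'
from bench import r
from h import *
e=np.array([np.cos(A),np.sin(A)])
def fz(n):
    F=[]
    for _ in range(n): r.sleep(.015);F.append(r.observe()["force"][2])
    return np.mean(F)
for i,y in enumerate([-.06,-.02,.02,.06]):
    p=M+y*e; r.movel([*p,.106],max_speed=.15)
    z=.1020 if i==0 else .0995
    r.movel([*p,z],max_speed=.04); b=fz(12); log=[]
    while z>.0905:
        z-=.0006; r.movel([*p,z],max_speed=.02); f=fz(6)-b; log.append(round(f,2))
        if f>.7:
            g=fz(8)-b
            if g>.7: break
    s=r.observe();print(y,"contact z",round(z,4),s["position"].round(4),log,round(s["clock"],1))
    r.movel([*p,.106],max_speed=.05)
    if s["clock"]>30: break
E
```

```text
-0.06 contact z 0.0966 [ 0.4957 -0.1933  0.0967] [np.float64(-0.16), np.float64(-0.0), np.float64(0.01), np.float64(-0.26), np.float64(-0.13), np.float64(0.41), np.float64(0.03), np.float64(0.24), np.float64(0.9)] 8.5
-0.02 contact z 0.0965 [ 0.5079 -0.1553  0.0966] [np.float64(0.12), np.float64(0.1), np.float64(-0.24), np.float64(-0.28), np.float64(0.86)] 11.7
0.02 contact z 0.0959 [ 0.5201 -0.1172  0.0959] [np.float64(0.04), np.float64(-0.37), np.float64(-0.33), np.float64(-0.42), np.float64(1.18), np.float64(0.78)] 15.3
0.06 contact z 0.0923 [ 0.5324 -0.0791  0.0924] [np.float64(0.1), np.float64(0.05), np.float64(-0.01), np.float64(-0.06), np.float64(-0.13), np.float64(-0.21), np.float64(-0.18), np.float64(-0.53), np.float64(-0.16), np.float64(-0.1), np.float64(-0.17), np.float64(2.18)] 20.9
```

The first three keys met the fingertip at a TCP height of about 96.5 mm. The key at y = +60 met it at 92.3 mm, 4.2 mm lower, so that one is latched.

```bash
python3 - <<'E'
from bench import r
from h import *
e=np.array([np.cos(A),np.sin(A)]);p=M+.06*e
def fz(n):
    F=[]
    for _ in range(n): r.sleep(.015);F.append(r.observe()["force"][2])
    return np.mean(F)
r.movel([*p,.0965],max_speed=.03); b=fz(10)
for z in(.0925,.091,.090,.0893,.0888,.0884,.088,.0877,.0874,.0871):
    r.movel([*p,z],max_speed=.01); f=fz(5)-b; s=r.observe();print(z,s["position"][2].round(4),round(f,2))
    if f>6.5: break
r.movel([*p,.100],max_speed=.02); r.movel([*p,.13],max_speed=.1)
# retreat up toward the robot so the top camera sees the keys
r.movel([*(M-.06*e),.25],max_speed=.2)
s=r.observe();print(s["clock"])
c=r.get_calibration("wrist");w,d=r.grab_frame("wrist");cv2.imwrite("pics/w2.png",w)
pts=[]
for y in(.06,.02,-.02):
    X=np.array([*(M+y*e),.078]);v=R.from_rotvec(c["rotation"]).inv().apply(X-c["xyz"])
    u=int(c["fx"]*v[0]/v[2]+c["cx"]);w_=int(c["fy"]*v[1]/v[2]+c["cy"])
    dd=np.median(d[w_-4:w_+5,u-4:u+5]); print(y,u,w_,"top height",cast(c,[(u,w_)],c["xyz"][2]-.1)[0][2] if 0 else (np.array(c["xyz"])+R.from_rotvec(c["rotation"]).apply([(u-c["cx"])/c["fx"]*dd,(w_-c["cy"])/c["fy"]*dd,dd]))[2].round(4))
E
```

```text
0.0925 0.0926 1.04
0.091 0.091 2.29
0.09 0.09 2.8
0.0893 0.0893 2.99
0.0888 0.0888 3.25
0.0884 0.0884 3.01
0.088 0.088 3.97
0.0877 0.088 7.7
27.2
0.06 311 32 top height 0.0803
0.02 311 99 top height 0.0802
-0.02 311 160 top height 0.0802
```

View pics/w2.png

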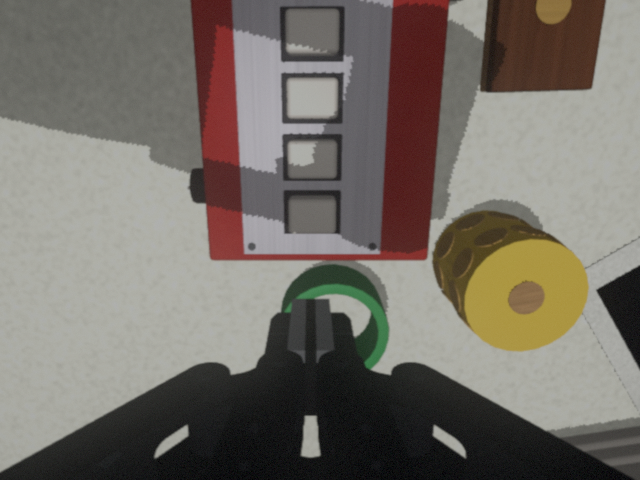

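The wrist view shows all four keys, at (311,32), (311,99), (311,160) and (312,212) px. Depth puts the first three at 80 mm, so the pressed key has sprung up. The fourth was only lightly tapped at its up height. The tool is clear and the tape and spare roll are undisturbed.

```bash
python3 -c "
from bench import r
print(r.hand_in())"
```

```text
the job is handed in; nothing more can be done
None
```

The latched key, at y = +60 mm, was found by tapping, pressed fully in and released. It measures 80 mm (up) by depth, as do the two next to it. The fourth key met its tap at up height and was not pressed. The job is handed in, with about 27 s on the robot's clock after the retreat.

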